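# Open the dial padlock and hold it ready over the specimen box's hasp

## Robot

A 7-joint arm with a two-finger parallel gripper is mounted at the origin on the work surface. World frame = base frame: x ahead of the robot, y to its left, z up, the work surface at z = 0. Lengths are in m, angles in rad, forces in N, time in s.
With the tool pointing down it reaches from about 0.425 to 1.025 m from the base axis. Payload 9.4 kg.
Tool frame: the origin (TCP) lies midway between the tips of the shut fingers; the grasp point (between the pads) lies manip.pinch_z behind it (manip.pinch_z is the distance from the TCP to the grasp point, in m); z points along the fingers, y is the line along which they close (so a half turn about z gives the same grasp; the last joint's range is limited). The gripper opens to 85 mm and grips with 20 to 120 N. Pads are 22 mm wide; open, the fingers measure 114 mm over their backs; the gripper's body (76 mm by 85 mm) begins 54 mm behind the grasp point. The pads swing forward as they close: fully open they stand 13 mm farther back than shut.
Start: joints at [1.03, 0.599, -0.003, 1.599, 0.002, 0.943, -0.08], TCP at [0.324, -0.648, 0.231] pointing down, gripper open.
Joint ranges: [-2.57, 2.57], [-0.35, 1.97], [-1.29, 1.29], [0.11, 2.56], [-1.05, 4.19], [0.11, 1.86], [-2.63, 2.63]. Speed limits (rad/s): [2.22, 2.22, 3.01, 3.01, 3.14, 3.14, 3.14].

## Interface

Orientations are given as a rotation vector (axis times angle).
In Python, from workcell import manip gives the robot as it stands.
- The arm moves only by the tool play_rows, never from a script. Its argument "motion" is text: rows parted by semicolons, each of 7 numbers parted by spaces: the closure, from 0 (fully open) to 1 (shut), then the shift along the world's x, y, z in mm, then the turn, a rotation vector about the world's x, y, z in rad. A call has 1 to 12 rows; each row shifts and turns the commanded pose from where the row before left it; what a row does not reach is not made up. A row lasts 1/10 s, in which the tool goes at most 50 mm and 8.59 degrees, less where a joint would pass 70% of its speed; a pose out of reach is approached as far as the arm can. A call with a gripper value outside its range is refused whole. The fingers move at their own pace and stop on an object; "squeeze" is the grip in N (left out, the last holds). Time passes only in rows, so rows that do not move let the fingers close. It gives the time, the measured TCP pose, the force, the opening and the grip force at its end, in the units of the state.
- manip.get_state(): the state, without advancing time (a new reading comes with each control period).
- manip.read_camera(name): name is "scene" or "top"; returns a dict with "frame" (384x512x3 uint8, red, green, blue), "depth" (384x512 float32, m along the optical axis (not along the pixel's ray), 0 where there is no reading), "mtx" (3x3 intrinsics, pixels), "k1" (the pictures are not rectified: a ray, as slopes to the right and down, at radius r is drawn at 1 + k1 r^2 times it, then the intrinsics apply), "rvec" (rotation vector, rad) and "tvec" (3), from world to camera coordinates, as OpenCV has them. Camera axes: x right, y down, z forward; pixel columns grow to the right and rows downward; lengths in m; the calibration is good to about 2 mm. A picture is of the moment at which its call begins.
- manip.job_done(): hands the job in; it is judged then, once.
The state is a dict: "time_s": time; "q": joint angles; "dq": joint speeds; "effort": joint torques, N m; "position": TCP position; "tcp_rot": TCP orientation; "ft_force": force on the tool from outside, world axes, zero at the start; "moment": the same for the moment, N m; "gripper_width": finger opening in m; "grip_force": force on a finger pad.
Only numpy, scipy, OpenCV 4.12 (cv2) and the standard library are available. Lean on these libraries where they do the work, as an engineer would, in place of code of your own. Each camera call takes 0.05 s, during which the arm holds its last target. There are 200 camera calls.

## Task

Open the dial padlock that lies in its stand: turn the dial clockwise until its pointer clicks into the notch at the white mark beside the shackle, and then pull the shackle out to its stop. Lift the open lock out and finish while still holding it, level and dial up, a few centimetres above the specimen box's hasp with the shackle's loop over the staple, touching neither the box nor its staple. Leave the other things on the bench where they are.

Things in the scene. Friction and masses are not known exactly. Their poses are not given: they have to be found in the camera images.
- lock: loose dial padlock, 0.43 kg in all (+-20 %), lying flat: brass body 60 (x) x 56 (y) x 28 mm (z), free to grip on its +-y sides; origin at the centre of the body's underside, z up through the dial; the shackle leaves the -x face. A small white mark on the body's top at the -x edge shows the notch
- dial (a joint): angle of the dial, rad, about the lock's z; 0 = pointer at the white mark (-x, shackle side), positive = pointer counter-clockwise of it seen from above, so opened by turning clockwise. Range -0.5 to 1.7. It clicks every 0.524 rad (about 0.05 N m) and starts in the click at 0.52, 1.05 or 1.57; the shackle is free only in the click at 0 (within about 0.1 rad)
- dial_grip (a point): on the dial's axis, 46 mm above the lock's underside, mid height of the dial's upright grip bar: 12 mm wide, 38 mm long, 34.5 to 56.5 mm above the underside, standing on a 42 mm disc. The bar's pointed end with the white line is the pointer. x axis along the bar away from the pointer, z up
- shackle (a joint): how far the shackle is pulled out of the body, m: 0 shut, 0.022 at its stop; it slides along the lock's -x with about 3 N of friction and stays where it is left
- bow (a point): middle of the shackle's straight outer cross bar (steel, 9 mm thick, straight for 26 mm along the lock's y), 70.5 mm from the lock's centre along -x when shut, 14 mm above the lock's underside; moves with the shackle. Axes as the lock's. Shut, 36 mm are free between this bar and the body, and 33 mm between the legs
- loop (a point): point inside the shackle's loop, 22 mm from point bow towards the body (+x), moves with the shackle; 48.5 mm from the lock's centre when shut, 70.5 mm when fully open
- stand: fixed lock stand, base 100 x 110 x 8 mm, origin at the centre of its underside; its 44 mm wide pedestal carries the lock 30 mm above the bench, low corner stops (8 mm above that floor, 1.5 mm play) keep the lock from turning and sliding. The lock is lifted out straight up. The shackle hangs free beyond the -x side
- box: fixed grey steel specimen box, 154 (x) x 194 (y) x 81 mm high, origin at the centre of its underside, hasp plate and staple on the lid near its -x edge
- staple (a point): top of the hasp's staple, a steel wire loop 28 mm wide (along the box's y) standing 29 mm above the lid, 110 mm above the bench
- beaker: bystander: glass beaker, 54 mm across, 70 mm high, origin under its centre
- weight: bystander: steel calibration weight, 34 mm across, 54 mm high, origin under its centre
- dishes: bystander: stacked clear dishes, 90 mm across, 32 mm high, origin under its centre
- reagent: bystander: amber bottle, 60 mm across, 130 mm high, origin under its centre
- slidebox: bystander: grey slide box, 70 x 150 x 35 mm, origin under its centre
- jar: bystander: glass jar, 64 mm across, 70 mm high, origin under its centre
Mind the look-alikes: they are no part of the job. Leave any green or red look-alike of the box alone.

How it is judged:
On the way, in this order (a step that is already met when the one before it is completed fails the run):
1. the dial stands in the notch (within 0.15 rad of 0) with the shackle still shut (value of joint dial between -0.15 and 0.15 rad and value of joint shackle below 0.004 m), for 0.2 s.
2. the shackle is pulled out more than 16 mm while the lock lies in its stand (value of joint shackle above 0.016 m and height (world z) of lock below 0.045 m), for 0.1 s.
3. the open lock is lifted out, more than 50 mm above its place (value of joint shackle above 0.016 m and height (world z) of lock above 0.08 m), for 0.1 s.
At the end, for the whole second after the job is handed in: the fingers hold the lock (more than 2 N), shackle out more than 16 mm, lock within 15 degrees of level with the dial up, its underside 10 to 120 mm above the staple's top, site loop within 35 mm of the staple horizontally, lock and robot not touching the box, lock slower than 30 mm/s (value of joint shackle above 0.016 m and horizontal distance between loop and staple below 0.035 m and z of lock in the frame of staple between 0.01 and 0.12 m and angle between lock's own z axis and vertical below 0.26 rad and contact force between the fingers and lock above 2 N and contact force between each of lock, the arm and box below 0.1 N and linear speed of lock below 0.03 m/s); the arm keeps its last pose, push and grip.
It fails at once if a bystander is moved more than 30 mm or tipped (distance of any of beaker, weight, dishes, reagent, slidebox, jar from where it was at the start of the episode above 0.03 m or angle between any of beaker, weight, dishes, reagent, slidebox, jar's own z axis and vertical above 0.5 rad).
It also fails if it takes over 66 s, if anything falls off the work surface, if the arm or the gripper's body presses on something with over 40 N, if the wrist force passes 120 N, or if a joint passes its speed limit or range.

## Working session

There is one attempt and no reset: what is moved stays moved. The work goes in short steps, Python scripts to look and compute and a tool call to move; the robot and the scene stay as the last step left them, time stands still between calls to the robot, and variables do not carry over. Pictures are saved under pics/ and viewed, at most 10 in all, crops included, and the job is handed in when it is done.

Besides the shell and the picture viewer there is one more tool, called after "Emit:" by a JSON object that holds its "name" and its "arguments". play_rows: Moves the arm, as the interface text tells. Its arguments: {"type":"object","properties":{"motion":{"type":"string"},"squeeze":{"type":"number"}},"required":["motion"]}

```bash
mkdir -p pics
cat > h.py <<'E'
import numpy as np, cv2
from workcell import manip
def cam(n):
    c=manip.read_camera(n); c['R']=cv2.Rodrigues(np.array(c['rvec'],float))[0]; c['t']=np.array(c['tvec'],float).ravel(); return c
def rays(c,uv):
    K=np.array(c['mtx'],float); k=float(c['k1'])
    return cv2.undistortPoints(np.array(uv,float).reshape(-1,1,2),K,np.array([k,0,0,0,0.])).reshape(-1,2)
def onplane(c,uv,z):
    s=rays(c,uv); d=np.c_[s,np.ones(len(s))]@c['R']; o=-c['R'].T@c['t']
    return o+d*((z-o[2])/d[:,2])[:,None]
def cloud(c):
    h,w=c['depth'].shape; vv,uu=np.mgrid[:h,:w]
    s=rays(c,np.c_[uu.ravel(),vv.ravel()]); z=c['depth'].ravel()[:,None]
    P=(np.c_[s,np.ones(len(s))]*z-c['t'])@c['R']; P[z[:,0]==0]=np.nan
    return P.reshape(h,w,3)
def save(n,im): cv2.imwrite('pics/'+n,im[...,::-1])
E
python3 - <<'E'
from h import *
print(manip.pinch_z, manip.get_state())
a,b=cam('scene'),cam('top')
for c in(a,b): print(c['mtx'],c['k1'],-c['R'].T@c['t'])
im=np.hstack([a['frame'],b['frame']])
save('both.png',cv2.resize(np.vstack([a['frame'],b['frame']]),None,fx=.78,fy=.78,interpolation=cv2.INTER_AREA))
save('scene.png',a['frame']);save('top.png',b['frame'])
E
```

```text
0.0187 {'time_s': 0.0, 'q': array([ 1.03028886,  0.60015271, -0.00256257,  1.60015469,  0.0018004 ,
        0.94291023, -0.07980624]), 'dq': array([-1.26086928e-03, -6.98010135e-05, -1.40576156e-03, -7.08080240e-04,
       -9.67401907e-04, -1.08151382e-03, -1.74454459e-03]), 'effort': array([ 6.94512382e-04, -7.76437640e+01,  1.56496860e+00, -2.58005190e+01,
        1.23300773e-02,  9.00753366e-03,  1.23427864e-05]), 'position': array([ 0.32410787, -0.64797069,  0.2303879 ]), 'tcp_rot': array([-3.05596863e+00, -7.21784709e-01,  7.93422202e-04]), 'ft_force': array([ 0.23497573,  0.18821931, -0.01540891]), 'moment': array([ 0.00715869, -0.05634913,  0.0071482 ]), 'grip_force': 0.0, 'gripper_width': 0.08521811863365224}
[[386.26213267   0.         253.3211112 ]
 [  0.         386.26213267 195.52216347]
 [  0.           0.           1.        ]] 0.010281752927884233 [0.99825214 0.28951709 0.74270643]
[[462.48480601   0.         252.87354784]
 [  0.         462.48480601 197.16580725]
 [  0.           0.           1.        ]] -0.015657706216227387 [0.3080367  0.00739913 1.35425192]
```

View pics/both.png

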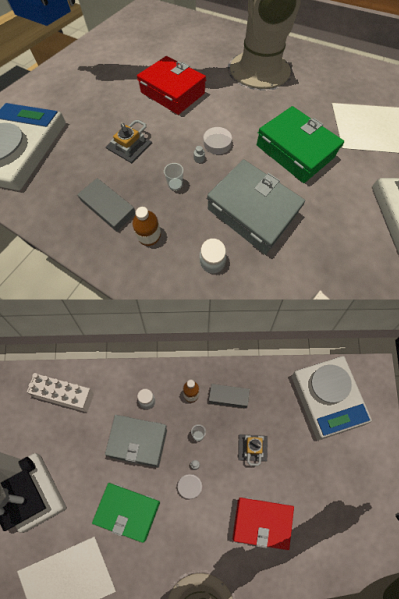

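Run:
```python
from h import *
a=cv2.imread('pics/top.png')[...,::-1]; b=cv2.imread('pics/scene.png')[...,::-1]
r=lambda x,s:cv2.resize(x,s,interpolation=cv2.INTER_CUBIC)
save('c1.png',np.vstack([np.hstack([r(a[165:215,300:350],(400,300))*1,r(b[150:210,130:200],(400,300))]),np.hstack([r(a[145:220,130:220],(400,300)),r(b[200:325,250:400],(400,300))])]))
c=cam('top');P=cloud(c)
f=c['frame'];hsv=cv2.cvtColor(f,cv2.COLOR_RGB2HSV)
# grey box lid
m=(abs(P[...,2]-.081)<.008).astype('u1')
n,l,s,ce=cv2.connectedComponentsWithStats(m)
for i in range(1,n):
    if s[i,4]>150: 
        q=P[l==i]; rect=cv2.minAreaRect(np.float32(q[:,:2])); print('z81',ce[i],s[i,4],rect,f[l==i].mean(0))
m=((P[...,2]>.02)).astype('u1')
n,l,s,ce=cv2.connectedComponentsWithStats(m)
for i in range(1,n):
    if s[i,4]>60:
        q=P[l==i];print('z>2cm',ce[i].round(),s[i,4],np.nanmedian(q,0).round(3),np.nanmax(q[:,2]).round(3))
```

```text
z81 [424.73100304 107.60131712] 1974 ((0.7977792024612427, -0.5081230998039246), (0.14910997450351715, 0.14933915436267853), 5.20277738571167) [146.56281662 143.49746707 135.82826748]
z81 [173.22268326 180.03153527] 3615 ((0.5963125824928284, 0.22294804453849792), (0.1953362375497818, 0.15783235430717468), 77.39134216308594) [121.30069156 122.52392808 113.61272476]
z81 [160.59084008 273.18496964] 3952 ((0.3363981544971466, 0.2556343078613281), (0.1923574060201645, 0.15699566900730133), 69.07146453857422) [ 53.69483806 130.23836032  66.61411943]
z81 [337.81715131 287.24716609] 4058 ((0.2888839542865753, -0.2280113250017166), (0.1954714059829712, 0.15463177859783173), 79.69933319091797) [171.01724988  47.35805816  42.83809759]
z>2cm [425. 126.] 6766 [ 0.747 -0.507  0.058] 0.091
z>2cm [ 76. 117.] 2156 [0.793 0.51  0.058] 0.113
z>2cm [244. 117.] 455 [0.775 0.018 0.087] 0.135
z>2cm [293. 123.] 1175 [ 0.774 -0.128  0.034] 0.043
z>2cm [186. 127.] 427 [0.757 0.188 0.068] 0.079
z>2cm [174. 181.] 3874 [0.592 0.22  0.08 ] 0.111
z>2cm [254. 169.] 182 [ 0.636 -0.006  0.054] 0.074
z>2cm [325. 191.] 640 [ 0.561 -0.208  0.056] 0.092
z>2cm [ 33. 248.] 6206 [0.402 0.579 0.168] 0.34
z>2cm [249. 212.] 111 [0.507 0.01  0.035] 0.058
z>2cm [243. 240.] 774 [0.427 0.029 0.031] 0.038
z>2cm [161. 273.] 4121 [0.336 0.252 0.08 ] 0.111
z>2cm [337. 287.] 4194 [ 0.289 -0.224  0.081] 0.11
z>2cm [485. 372.] 1382 [ 0.194 -0.273  0.758] 0.833
z>2cm [256. 376.] 746 [0.071 0.    0.073] 0.304
```

View pics/c1.png

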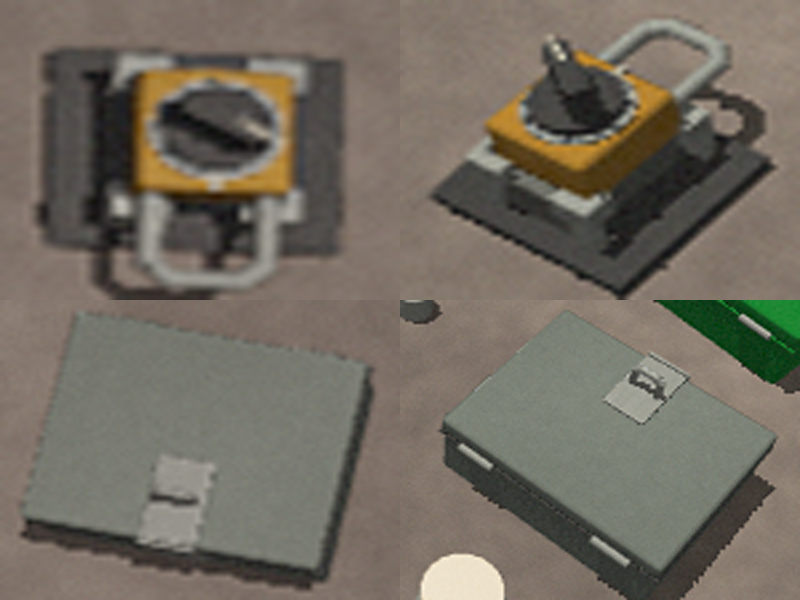

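Run:
```python
from h import *
for n in('top','scene'):
    c=cam(n);P=cloud(c);f=c['frame'];hsv=cv2.cvtColor(f,cv2.COLOR_RGB2HSV)
    near=np.hypot(P[...,0]-.561,P[...,1]+.208)<.13
    m=near&(hsv[...,0]>10)&(hsv[...,0]<26)&(hsv[...,1]>140)&(hsv[...,2]>110)
    t=m&(abs(P[...,2]-.058)<.006)
    uv=np.argwhere(t)[:,::-1]; Q=onplane(c,uv,.058)
    print(n,'orange',m.sum(),t.sum(),'rect',cv2.minAreaRect(np.float32(Q[:,:2])*1000), 'zmed',np.median(P[t][:,2]))
    b=near&(P[...,2]>.072)&(P[...,2]<.1); q=P[b]
    ctr=q.mean(0); w,v=np.linalg.eigh(np.cov((q[:,:2]-ctr[:2]).T)); d=v[:,1]
    print(' bar',b.sum(),ctr.round(4),np.sqrt(w).round(4),'dir deg',np.degrees(np.arctan2(d[1],d[0])).round(1),'z',q[:,2].max())
    s=near&(P[...,2]>.03)&(P[...,2]<.056)&(P[...,0]<.525)&(hsv[...,1]<60)&(hsv[...,2]>110); q=P[s]
    print(' shackle',s.sum(),q.mean(0).round(4),q.min(0).round(4),q.max(0).round(4))
    st=(np.hypot(P[...,0]-.55,P[...,1]-.22)<.1)&(P[...,2]>.095)&(P[...,2]<.125); q=P[st]
    if len(q): print(' staple',len(q),q.mean(0).round(4),q.max(0).round(4),q.min(0).round(4),np.argwhere(st).mean(0))
    if n=='top': print(' stp ray',onplane(c,[[168.7,193.5]],.108))
```

```text
top orange 121 110 rect ((572.6327514648438, -212.02243041992188), (51.78983688354492, 56.632530212402344), 87.36775970458984) zmed 0.05716765995474088
 bar 64 [ 0.5717 -0.2119  0.0847] [0.0037 0.0103] dir deg 55.0 z 0.09188634124057865
 shackle 66 [ 0.5085 -0.2092  0.0473] [ 0.4979 -0.2316  0.0419] [ 0.5246 -0.1846  0.0542]
 staple 21 [0.5529 0.2302 0.1063] [0.5564 0.2426 0.1129] [0.5483 0.2186 0.1003] [193.14285714 168.42857143]
 stp ray [[0.55150635 0.22916694 0.108     ]]
scene orange 140 138 rect ((575.5775756835938, -208.63119506835938), (54.449493408203125, 58.333412170410156), 85.28986358642578) zmed 0.056680518703937185
 bar 79 [ 0.5761 -0.2065  0.0839] [0.0036 0.0113] dir deg 55.7 z 0.08816636425418245
 shackle 69 [ 0.5088 -0.2051  0.0471] [ 0.499  -0.2305  0.041 ] [ 0.5243 -0.1816  0.0497]
 staple 55 [0.5554 0.2342 0.1053] [0.5601 0.2475 0.111 ] [0.5484 0.2211 0.0958] [231.27272727 342.96363636]
```

Emit:
{"name": "play_rows", "arguments": {"motion": "0.5 21 36.5 -5 0 0 0.0442;0.5 21 36.5 -5 0 0 0.0442;0.5 21 36.5 -5 0 0 0.0442;0.5 21 36.5 -5 0 0 0.0442;0.5 21 36.5 -5 0 0 0.0442;0.5 21 36.5 -5 0 0 0.0442;0.5 21 36.5 -5 0 0 0.0442;0.5 21 36.5 -5 0 0 0.0442;0.5 21 36.5 -5 0 0 0.0442;0.5 21 36.5 -5 0 0 0.0442;0.5 21 36.5 -5 0 0 0.0442;0.5 19 36.5 -5 0 0 0.0442", "squeeze": 30}}

```text
time_s: 1.45
position: [0.5752, -0.2089, 0.1712]
tcp_rot: [2.76, 1.5, 0.0]
ft_force: [0.3, -0.6, 0.1]
gripper_width: 0.0426
grip_force: 0.0
```

Emit:
{"name": "play_rows", "arguments": {"motion": "0.5 0 0 0 0 0 0;0.5 0 0 0 0 0 0;0.5 0 0 0 0 0 0"}}

```text
time_s: 1.75
position: [0.5738, -0.2116, 0.1713]
tcp_rot: [2.762, 1.496, -0.001]
ft_force: [0.4, -1.3, -0.3]
gripper_width: 0.0429
grip_force: 0.0
```

Emit:
{"name": "play_rows", "arguments": {"motion": "0.5 0 1 -30 0 0 0;0.5 0 1 -30 0 0 0;0.5 0 0 -20 0 0 0;0.5 0 0 -13 0 0 0;0.5 0 0 -8 0 0 0;0.5 0 0 0 0 0 0;0.5 0 0 0 0 0 0"}}

```text
time_s: 2.45
position: [0.5747, -0.2089, 0.071]
tcp_rot: [2.761, 1.497, 0.001]
ft_force: [0.0, -0.4, -0.3]
gripper_width: 0.0429
grip_force: 0.0
```

Run:
```python
from h import *
a,b=cam('top'),cam('scene')
r=lambda x,s:cv2.resize(x,s,interpolation=cv2.INTER_CUBIC)
save('c2.png',np.hstack([r(a['frame'][165:215,300:350],(400,400)),r(b['frame'][120:210,120:210],(400,400))]))
```

```text
(no output)
```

View pics/c2.png

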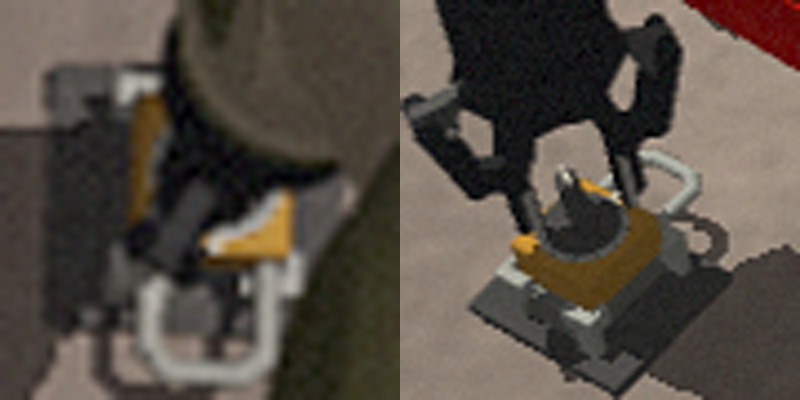

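The scene crop shows the fingers standing either side of the dial bar (crop pixel 568,195), roughly centred and perpendicular to it. Closing now.

Emit:
{"name": "play_rows", "arguments": {"motion": "0.9 0 0 -2 0 0 0;0.9 0 0 0 0 0 0;0.9 0 0 0 0 0 0;0.9 0 0 0 0 0 0;0.9 0 0 0 0 0 0;0.9 0 0 0 0 0 0"}}

```text
time_s: 3.15
position: [0.5748, -0.2087, 0.0686]
tcp_rot: [2.761, 1.498, 0.001]
ft_force: [1.2, -1.7, 2.1]
gripper_width: 0.0113
grip_force: 34.9
```

```bash
python3 -c "
from h import *
s=manip.get_state();print(s)"
```

```text
{'time_s': 3.15, 'q': array([ 0.33317658,  0.67817417, -0.11678074,  1.98167499,  0.15668346,
        0.48903991, -0.47312057]), 'dq': array([-0.00079154, -0.00130559,  0.00066379, -0.0002173 ,  0.00058436,
        0.00195172, -0.00089253]), 'effort': array([-7.10738786e-01, -7.04003692e+01, -1.08619519e+00, -1.26705587e+01,
       -2.34702537e-01,  6.57927822e-01,  1.11964520e-02]), 'position': array([ 0.57482626, -0.20872804,  0.06858307]), 'tcp_rot': array([2.76064422e+00, 1.49756344e+00, 1.09271062e-03]), 'ft_force': array([ 1.24202267, -1.73867297,  2.08806778]), 'moment': array([-0.41553011, -0.39910135, -0.03220206]), 'grip_force': 34.92871642112732, 'gripper_width': 0.0112753401196687}
```

Gripped (opening 11 mm, forces small). Turn 60° clockwise.

Emit:
{"name": "play_rows", "arguments": {"motion": "0.9 0 0 0 0 0 -0.105;0.9 0 0 0 0 0 -0.105;0.9 0 0 0 0 0 -0.105;0.9 0 0 0 0 0 -0.105;0.9 0 0 0 0 0 -0.105;0.9 0 0 0 0 0 -0.105;0.9 0 0 0 0 0 -0.105;0.9 0 0 0 0 0 -0.105;0.9 0 0 0 0 0 -0.105;0.9 0 0 0 0 0 -0.105;0.9 0 0 0 0 0 0;0.9 0 0 0 0 0 0"}}

```text
time_s: 4.35
position: [0.5765, -0.2117, 0.0691]
tcp_rot: [3.136, -0.09, 0.008]
ft_force: [5.5, -9.8, 1.3]
gripper_width: 0.0108
grip_force: 35.1
```

Emit:
{"name": "play_rows", "arguments": {"motion": "0.9 0 0 0 0 0 0;0.3 0 0 0 0 0 0;0.3 0 0 0 0 0 0;0.3 0 0 0 0 0 0;0.3 0 0 30 0 0 0;0.3 0 0 40 0 0 0;0.3 -40 0 30 0 0 0;0.3 -45 0 0 0 0 0;0.3 -45 0 0 0 0 0;0.3 -45 0 0 0 0 0;0.3 -45 0 0 0 0 0;0.3 0 0 0 0 0 0"}}

```text
time_s: 5.55
position: [0.3473, -0.2071, 0.1682]
tcp_rot: [-3.138, 0.092, 0.009]
ft_force: [1.3, -0.3, 0.4]
gripper_width: 0.0594
grip_force: 0.0
```

Run:
```python
from h import *
a,b=cam('top'),cam('scene')
r=lambda x,s:cv2.resize(x,s,interpolation=cv2.INTER_CUBIC)
save('c3.png',np.hstack([r(a['frame'][165:215,300:350],(400,400)),r(b['frame'][120:210,120:210],(400,400))]))
for c in (a,b):
    P=cloud(c);f=c['frame']
    m=(np.hypot(P[...,0]-.574,P[...,1]+.21)<.035)&(P[...,2]>.072)&(P[...,2]<.1);q=P[m]
    ctr=q.mean(0); w,v=np.linalg.eigh(np.cov((q[:,:2]-ctr[:2]).T)); d=v[:,1]
    print(m.sum(),ctr,np.sqrt(w),np.degrees(np.arctan2(d[1],d[0])))
    hsv=cv2.cvtColor(f,cv2.COLOR_RGB2HSV)
    s=(np.hypot(P[...,0]-.561,P[...,1]+.208)<.13)&(P[...,2]>.03)&(P[...,2]<.056)&(P[...,0]<.525)&(hsv[...,1]<60)&(hsv[...,2]>110); q=P[s]
    if s.sum(): print(' shackle',s.sum(),q.mean(0).round(4),q.min(0).round(4),q.max(0).round(4))
```

```text
64 [ 0.57120775 -0.21050562  0.08413974] [0.00352725 0.0107912 ] 176.18348387465971
 shackle 70 [ 0.5084 -0.2071  0.0473] [ 0.4971 -0.2308  0.0408] [ 0.5246 -0.1822  0.0531]
110 [ 0.57407258 -0.20750303  0.08225251] [0.00366713 0.01071582] 174.17476124843347
 shackle 71 [ 0.5081 -0.2054  0.047 ] [ 0.496  -0.2294  0.0411] [ 0.5242 -0.1812  0.0517]
```

View pics/c3.png

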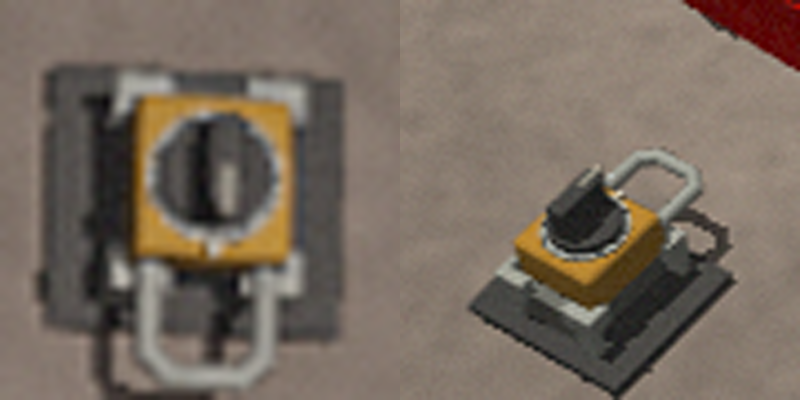

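Dial pointer now stands at the white mark (top crop 215,235; bar direction 175° vs lock axis ~177°), shackle still shut. Next the bow, with the hand tilted a little away from the dial.

Emit:
{"name": "play_rows", "arguments": {"motion": "0.75 5 0 -4 0 0 0.131;0.75 5 0 -4 0 0 0.131;0.75 5 0 -4 0 0 0.131;0.75 5 0 -4 0 0 0.131;0.75 5 0 -4 0 0 0.131;0.75 5 0 -4 0 0 0.131;0.75 5 0 -4 0 0 0.131;0.75 5 0 -4 0 0 0.131;0.75 5 0 -4 0 0 0.131;0.75 5 0 -4 0 0 0.131;0.75 5 0 -4 0 0 0.131;0.75 5 0 -4 0 0 0.131"}}

```text
time_s: 6.85
position: [0.4162, -0.2081, 0.1199]
tcp_rot: [2.274, 2.167, 0.001]
ft_force: [0.3, -0.5, 0.5]
gripper_width: 0.0215
grip_force: 0.0
```

Emit:
{"name": "play_rows", "arguments": {"motion": "0.75 30 0 0 0 -0.1 0;0.75 30 1 0 0 -0.1 0;0.75 30 1 0 0 -0.1 0;0.75 8 0 0 0 0 0;0.75 0 0 0 0 0 0;0.75 0 0 0 0 0 0"}}

```text
time_s: 7.45
position: [0.4931, -0.2107, 0.1194]
tcp_rot: [2.154, 2.036, 0.24]
ft_force: [0.0, -0.1, -0.2]
gripper_width: 0.0215
grip_force: 0.0
```

```bash
python3 -c "
from h import *
s=manip.get_state();print(s['position'],s['q']);R=cv2.Rodrigues(s['tcp_rot'])[0];print(R.round(3))"
```

```text
[ 0.49305317 -0.2107387   0.11937336] [ 0.54985235  0.50951556 -0.29264388  2.27548652  0.50771065  0.16901372
 -0.23956857]
[[ 0.056  0.971  0.231]
 [ 0.998 -0.055 -0.011]
 [ 0.002  0.231 -0.973]]
```

Emit:
{"name": "play_rows", "arguments": {"motion": "0.75 6 2.5 -10 0 0 0;0.75 6 2.5 -15 0 0 0;0.75 0 0 -15 0 0 0;0.75 0 0 -15 0 0 0;0.75 0 0 0 0 0 0;0.75 0 0 0 0 0 0"}}

```text
time_s: 8.05
position: [0.5033, -0.207, 0.0783]
tcp_rot: [2.155, 2.036, 0.232]
ft_force: [-0.5, -1.2, 1.5]
gripper_width: 0.0213
grip_force: 0.0
```

Run:
```python
from h import *
a,b=cam('top'),cam('scene')
s=manip.get_state();print(s['position'],s['q'][5]);R=cv2.Rodrigues(s['tcp_rot'])[0];print(R.round(3))
r=lambda x,s:cv2.resize(x,s,interpolation=cv2.INTER_CUBIC)
save('c4.png',np.hstack([r(a['frame'][165:215,300:350],(400,400)),r(b['frame'][110:210,110:210],(400,400))]))
```

```text
[ 0.50355776 -0.20710133  0.07867644] 0.10701576693584557
[[ 0.057  0.972  0.228]
 [ 0.998 -0.055 -0.015]
 [-0.002  0.228 -0.974]]
```

View pics/c4.png

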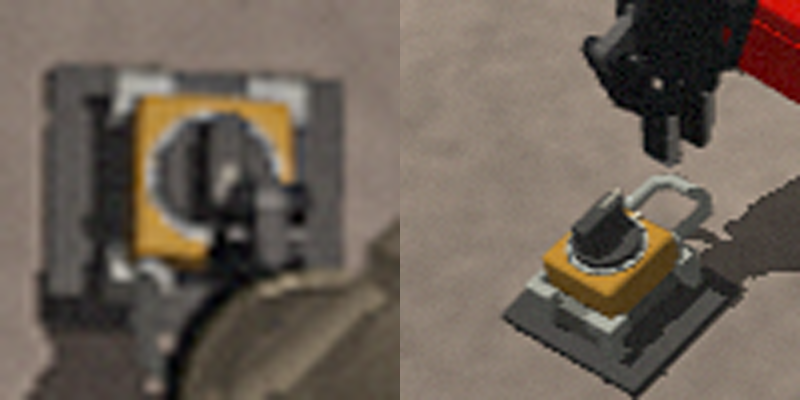

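The scene crop shows the fingers above the bow (tip 665,155; bow ~685,185), aligned. Joint 6 is near its limit, so I take some tilt back before descending.

Emit:
{"name": "play_rows", "arguments": {"motion": "0.75 -2 1 0 0 0.07 0;0.75 0 1 0 0 0.07 0;0.75 0 0 -8 0 0 0;0.75 0 0 -8 0 0 0;0.75 0 0 0 0 0 0;0.75 0 0 0 0 0 0"}}

```text
time_s: 8.75
position: [0.5006, -0.2048, 0.0617]
tcp_rot: [2.227, 2.109, 0.084]
ft_force: [-0.4, 0.3, 0.3]
gripper_width: 0.0215
grip_force: 0.0
```

Run:
```python
from h import *
s=manip.get_state();print(s['position'],s['q'],s['ft_force']);R=cv2.Rodrigues(s['tcp_rot'])[0];print(R.round(3))
```

```text
[ 0.50064312 -0.20476536  0.06173005] [ 0.64410901  0.66799067 -0.51331793  2.19404042  0.89972662  0.3901833
 -0.65965914] [-0.36804269  0.3002606   0.30028822]
[[ 0.055  0.994  0.089]
 [ 0.998 -0.054 -0.015]
 [-0.01   0.09  -0.996]]
```

Emit:
{"name": "play_rows", "arguments": {"motion": "0.75 0 0 0 0 -0.06 0;0.75 0 0 -6 0 0 0;0.75 0 0 -6 0 0 0;0.75 0 0 -6 0 0 0;0.75 0 0 -6 0 0 0;0.75 0 0 0 0 0 0;0.75 0 0 0 0 0 0"}}

```text
time_s: 9.45
position: [0.5017, -0.2048, 0.0378]
tcp_rot: [2.196, 2.079, 0.149]
ft_force: [-0.4, -0.1, 0.2]
gripper_width: 0.0215
grip_force: 0.0
```

Run:
```python
from h import *
a,b=cam('top'),cam('scene')
s=manip.get_state();print(s['position'],s['q'],s['ft_force']);R=cv2.Rodrigues(s['tcp_rot'])[0];print(R.round(3))
r=lambda x,s:cv2.resize(x,s,interpolation=cv2.INTER_CUBIC)
save('c5.png',np.hstack([r(a['frame'][165:215,300:350],(400,400)),r(b['frame'][120:190,130:200],(400,400))]))
```

```text
[ 0.50172973 -0.20501615  0.03813629] [ 0.52339035  0.67759619 -0.31971704  2.25125167  1.10400865  0.19115979
 -0.85340468] [0.69900775 0.55450662 0.29228354]
[[ 0.056  0.987  0.15 ]
 [ 0.998 -0.054 -0.015]
 [-0.007  0.15  -0.989]]
```

View pics/c5.png

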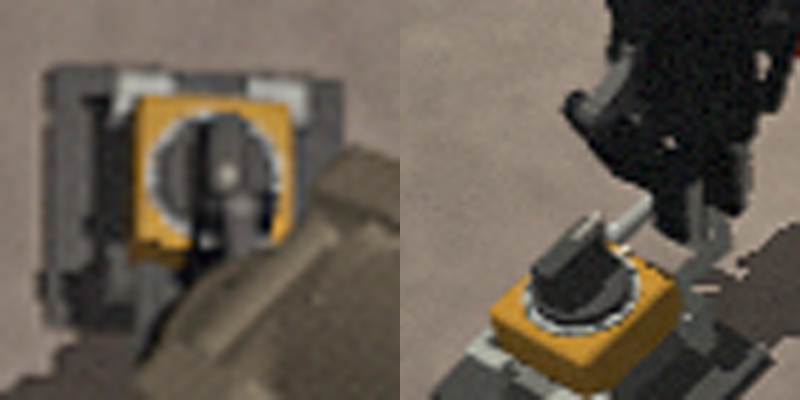

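One finger is inside the loop (scene crop 680,235), and the hand clears the dial. Close and pull.

Emit:
{"name": "play_rows", "arguments": {"motion": "0.75 0 0 -3 0 0 0;0.9 0 0 0 0 0 0;0.9 0 0 0 0 0 0;0.9 0 0 0 0 0 0;0.9 0 0 0 0 0 0"}}

```text
time_s: 10.05
position: [0.5018, -0.2053, 0.0353]
tcp_rot: [2.197, 2.077, 0.15]
ft_force: [0.9, -1.0, -0.1]
gripper_width: 0.0087
grip_force: 8.1
```

Emit:
{"name": "play_rows", "arguments": {"motion": "0.9 -3 0 0 0 0 0;0.9 -3 0 0 0 0 0;0.9 -3 0 0 0 0 0;0.9 -3 0 0 0 0 0;0.9 -3 0 0 0 0 0;0.9 -3 0 0 0 0 0;0.9 -2 0 0 0 0 0;0.9 0 0 0 0 0 0;0.9 0 0 0 0 0 0"}}

```text
time_s: 10.95
position: [0.4817, -0.2049, 0.0352]
tcp_rot: [2.196, 2.078, 0.15]
ft_force: [3.8, 2.5, 0.3]
gripper_width: 0.0089
grip_force: 7.1
```

Emit:
{"name": "play_rows", "arguments": {"motion": "0.95 -1 0 0 0 0 0;0.95 -1 0 0 0 0 0;0.95 -1 0 0 0 0 0;0.95 0 0 0 0 0 0;0.95 0 0 0 0 0 0"}}

```text
time_s: 11.45
position: [0.4816, -0.2048, 0.0356]
tcp_rot: [2.194, 2.077, 0.155]
ft_force: [11.5, 1.5, -4.3]
gripper_width: 0.0076
grip_force: 29.3
```

Emit:
{"name": "play_rows", "arguments": {"motion": "0.95 2 0 0 0 0 0;0.75 0 0 0 0 0 0;0.75 0 0 0 0 0 0;0.75 0 0 10 0 0 0;0.75 0 0 20 0 0.05 0;0.75 0 0 30 0 0.1 0;0.5 -30 0 30 0 0 0;0.2 -40 0 20 0 0 0;0 -40 0 0 0 0 0;0 -30 0 0 0 0 0;0 0 0 0 0 0 0"}}

```text
time_s: 12.55
position: [0.3346, -0.2063, 0.1423]
tcp_rot: [2.273, 2.147, -0.019]
ft_force: [0.0, 0.1, -0.5]
gripper_width: 0.0855
grip_force: 0.0
```

Run:
```python
from h import *
a,b=cam('top'),cam('scene')
s=manip.get_state();print(s['position'],s['q'],s['ft_force']);R=cv2.Rodrigues(s['tcp_rot'])[0];print(R.round(3))
for c in(a,b):
    P=cloud(c);f=c['frame'];hsv=cv2.cvtColor(f,cv2.COLOR_RGB2HSV)
    near=np.hypot(P[...,0]-.561,P[...,1]+.208)<.13
    t=near&(hsv[...,0]>10)&(hsv[...,0]<26)&(hsv[...,1]>140)&(hsv[...,2]>110)&(abs(P[...,2]-.058)<.006)
    Q=onplane(c,np.argwhere(t)[:,::-1],.058); print(cv2.minAreaRect(np.float32(Q[:,:2])*1000))
    s=near&(P[...,2]>.03)&(P[...,2]<.056)&(P[...,0]<.525)&(hsv[...,1]<60)&(hsv[...,2]>110); q=P[s]
    if s.sum(): print(' shackle',s.sum(),q.mean(0).round(4),q.min(0).round(4),q.max(0).round(4))
```

```text
[ 0.33992571 -0.20634785  0.14267461] [ 0.94971585  0.45836962 -0.75170487  2.38476257  0.71127574  0.50805374
 -0.44609681] [ 0.50251431 -0.43950993  0.36415806]
[[ 0.056  0.998  0.007]
 [ 0.998 -0.056 -0.018]
 [-0.018  0.008 -1.   ]]
((571.2120971679688, -211.77105712890625), (51.77676773071289, 58.21171188354492), 86.96118927001953)
 shackle 123 [ 0.4954 -0.2047  0.0469] [ 0.4742 -0.2321  0.0371] [ 0.525  -0.1814  0.0544]
((573.7719116210938, -208.26632690429688), (54.396270751953125, 59.034828186035156), 86.0795669555664)
 shackle 108 [ 0.4946 -0.205   0.0469] [ 0.4757 -0.2298  0.0392] [ 0.5247 -0.1806  0.0505]
```

Emit:
{"name": "play_rows", "arguments": {"motion": "0 10 0 3 0 0 -0.131;0 15 0 3 0 0 -0.131;0 20 0 3 0 0 -0.131;0 20 0 3 0 0 -0.131;0 20 0 3 0 0 -0.131;0 20 0 3 0 0 -0.131;0 20 -1 0 0 0 -0.131;0 20 -1 0 0 0 -0.131;0 20 -1 0 0 0 -0.131;0 20 -1 0 0 0 -0.131;0 20 0 0 0 0 -0.131;0 20 0 0 0 0 -0.131"}}

```text
time_s: 13.85
position: [0.5677, -0.2094, 0.1601]
tcp_rot: [3.132, -0.096, -0.028]
ft_force: [0.6, 0.3, -0.5]
gripper_width: 0.0854
grip_force: 0.0
```

Emit:
{"name": "play_rows", "arguments": {"motion": "0 8 0 0 0 0 0;0 0 0 0 0 0 0;0 0 0 0 0 0 0"}}

```text
time_s: 14.15
position: [0.5732, -0.2097, 0.1602]
tcp_rot: [3.132, -0.083, -0.03]
ft_force: [-0.4, 0.3, 0.7]
gripper_width: 0.0855
grip_force: 0.0
```

Run:
```python
from h import *
s=manip.get_state();print(s['position'],s['q'],s['ft_force']);R=cv2.Rodrigues(s['tcp_rot'])[0];print(R.round(3))
```

```text
[ 0.57320062 -0.209684    0.16015604] [ 0.48079518  0.57229657 -0.34048149  1.90750304  0.29257541  0.72754945
 -1.65729262] [-0.35874821  0.28288959  0.70609994]
[[ 0.998 -0.053 -0.019]
 [-0.053 -0.999 -0.008]
 [-0.019  0.009 -1.   ]]
```

Emit:
{"name": "play_rows", "arguments": {"motion": "0 0 0 -30 0 -0.019 0;0 0 0 -30 0 0 0;0 0 0 -30 0 0 0;0 0 0 -20 0 0 0;0 0 0 -15 0 0 0;0 0 0 -8 0 0 0;0 0 0 -4 0 0 0;0 0 0 0 0 0 0;0 0 0 0 0 0 0"}}

```text
time_s: 15.05
position: [0.5744, -0.21, 0.0244]
tcp_rot: [3.132, -0.088, 0.004]
ft_force: [0.7, 0.2, -0.5]
gripper_width: 0.0853
grip_force: 0.0
```

Emit:
{"name": "play_rows", "arguments": {"motion": "0.5 0 0 0 0 0 0;0.6 0 0 0 0 0 0;0.6 0 0 0 0 0 0;0.6 0 0 0 0 0 0;0.6 0 0 0 0 0 0;0.6 0 0 0 0 0 0", "squeeze": 50}}

```text
time_s: 15.65
position: [0.5743, -0.213, 0.025]
tcp_rot: [3.129, -0.092, 0.005]
ft_force: [-1.9, -8.3, 7.9]
gripper_width: 0.0557
grip_force: 53.5
```

Emit:
{"name": "play_rows", "arguments": {"motion": "0.6 0 0 5 0 0 0;0.6 0 0 10 0 0 0;0.6 0 0 15 0 0 0;0.6 0 0 25 0 0 0;0.6 0 0 30 0 0 0;0.6 0 0 30 0 0 0;0.6 0 0 30 0 0 0;0.6 0 0 20 0 0 0;0.6 0 0 0 0 0 0;0.6 0 0 0 0 0 0"}}

```text
time_s: 16.65
position: [0.5736, -0.2096, 0.1887]
tcp_rot: [3.132, -0.088, 0.003]
ft_force: [-0.9, -0.1, -4.4]
gripper_width: 0.0552
grip_force: 56.0
```

Emit:
{"name": "play_rows", "arguments": {"motion": "0.6 2 10 0 0 0 0;0.6 5 20 0 0 0 0;0.6 5 30 0 0 0 0;0.6 5 30 0 0 0 0;0.6 5 30 0 0 0 0;0.6 5 30 0 0 0 0;0.6 5 30 0 0 0 0;0.6 5 30 0 0 0 0;0.6 2 20 0 0 0 0;0.6 2 10 0 0 0 0;0.6 0 0 0 0 0 0"}}

```text
time_s: 17.75
position: [0.6146, 0.0323, 0.1876]
tcp_rot: [3.133, -0.084, -0.0]
ft_force: [-0.2, -0.7, -3.2]
gripper_width: 0.055
grip_force: 55.8
```

Run:
```python
from h import *
s=manip.get_state();print(s['position'],s['q'],s['ft_force'],s['grip_force']);R=cv2.Rodrigues(s['tcp_rot'])[0];print(R.round(3))
```

```text
[0.61456758 0.03230396 0.18764566] [ 0.09401573  0.53980191 -0.35724445  1.88402641  0.27227139  0.76659948
 -2.03891201] [-0.16308532 -0.6954255  -3.21191868] 55.79455554485321
[[ 0.999 -0.053 -0.   ]
 [-0.053 -0.999 -0.007]
 [ 0.     0.007 -1.   ]]
```

Emit:
{"name": "play_rows", "arguments": {"motion": "0.6 1 10 0 0 0 0;0.6 2 20 0 0 0 0;0.6 2 30 0 0 0 0;0.6 2 30 0 0 0 0;0.6 2 30 0 0 0 0;0.6 0 30 0 0 0 0;0.6 0 25 0 0 0 0;0.6 0 15 -5 0 0 0;0.6 0 5 -10 0 0 0;0.6 0 0 -10 0 0 0;0.6 0 0 -5 0 0 0;0.6 0 0 0 0 0 0"}}

```text
time_s: 18.95
position: [0.6237, 0.2229, 0.1571]
tcp_rot: [3.13, -0.091, -0.001]
ft_force: [0.7, 0.2, -4.5]
gripper_width: 0.0553
grip_force: 55.8
```

Emit:
{"name": "play_rows", "arguments": {"motion": "0.6 0 0 0 0 0 0;0.6 0 0 0 0 0 0;0.6 0 0 0 0 0 0;0.6 0 0 0 0 0 0"}}

```text
time_s: 19.35
position: [0.6242, 0.225, 0.159]
tcp_rot: [3.133, -0.089, 0.003]
ft_force: [-0.1, 0.4, -4.5]
gripper_width: 0.055
grip_force: 55.8
```

Run:
```python
from h import *
a,b=cam('top'),cam('scene')
s=manip.get_state();print(s['position'],s['q'],s['dq'],s['ft_force'],s['grip_force']);R=cv2.Rodrigues(s['tcp_rot'])[0];print(R.round(3))
r=lambda x,s:cv2.resize(x,s,interpolation=cv2.INTER_CUBIC)
save('c6.png',np.hstack([r(a['frame'][140:230,120:210],(400,400)),r(b['frame'][140:290,260:410],(400,400))]))
```

```text
[0.62409828 0.22511053 0.15892657] [-0.22056674  0.62388165 -0.33283724  1.79553021  0.28831962  0.77194536
 -2.33130616] [ 0.00010393  0.00113466 -0.00047434 -0.00107868  0.00026184 -0.00083879
 -0.00211705] [-0.38446931 -0.51321561 -4.44080343] 55.82590878009796
[[ 0.998 -0.057  0.002]
 [-0.057 -0.998 -0.008]
 [ 0.002  0.008 -1.   ]]
```

View pics/c6.png

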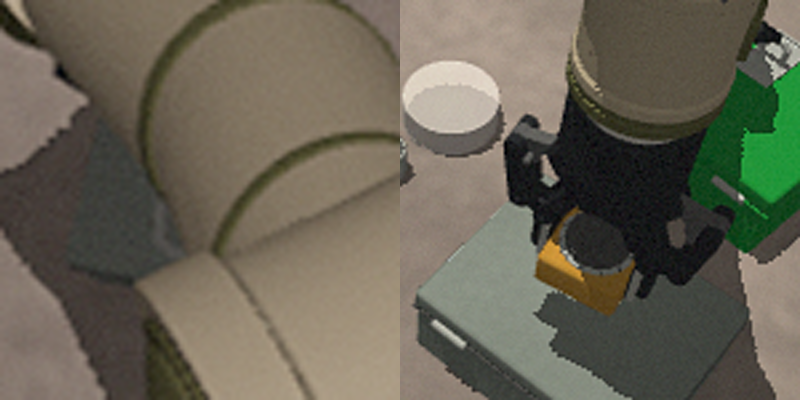

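The lock is held level above the grey box (scene crop 590,265), clear of the lid. The computed loop position is within a few millimetres of the staple.

```bash
python3 -c "
from h import *
print(manip.job_done())"
```

```text
the job is handed in; nothing more can be done
None
```

I opened the padlock and handed the job in at about 19 s; the hand-in call gave no verdict. The dial is in the notch and the shackle measured about 21 mm out in the stand. The lock is held level about 5 cm above the staple of the grey box, with the loop's computed position within about 1 cm of it, since the arm hid the loop from the cameras at the end.

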